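# Show where the loose objective belongs

## Robot

A 6-joint arm with a two-finger parallel gripper is mounted at the origin on a cart in front of the work surface, level with it; the furniture and walls round the work are solid. World frame = base frame: x ahead of the robot, y to its left, z up, the work surface at z = 0. Lengths are in m, angles in rad, forces in N, time in s.
With the tool pointing down it reaches from about 0.4 to 0.825 m from the base axis. Payload 7 kg.
Tool frame: the origin (TCP) lies between the finger pads, 19 mm behind the fingertips; this is the grasp point; z points along the fingers, y is the line along which they close (so a half turn about z gives the same grasp; the last joint's range is limited). The gripper opens to 88 mm and grips with 3 to 60 N. Pads are 19 mm wide; open, the fingers measure 130 mm over their backs; the gripper's body (78 mm by 193 mm) begins 47 mm behind the grasp point.
Start: joints at [1.575, 0.359, 0.012, 0, -1.224, -0.288], TCP at [0.189, 0.648, 0.245] pointing down, gripper open.
Joint ranges: [-3.07, 3.07], [-1.43, 2.12], [-1.02, 1.25], [-3.03, 1.67], [-3.05, -0], [-3.03, 3.03]. Speed limits (rad/s): [2.39, 2.39, 3.01, 3.14, 3.14, 3.14].

## Interface

Orientations are given as [roll, pitch, yaw] about the fixed x, y, z axes, in that order (R = Rz(yaw) Ry(pitch) Rx(roll)).
In Python, from station import ctrl, eyes, job gives the robot as it stands. The module is installed in compiled form; this text tells all that it offers.
- The arm moves only by the tool drive_tool, never from a script. Its argument "increments" is a list of rows, each a list of 7 numbers: the shift along the tool's x, y, z in mm, then the turn, a rotation vector about the tool's x, y, z in rad, then the opening, from 0 (shut) to 1 (fully open). A call has 1 to 12 rows; each row is the pose to reach, as a shift and turn from the pose commanded when the call began, along the tool's axes at that moment; what a row does not reach only later rows make up. A row lasts 1/12 s, in which the tool goes at most 41.7 mm and 7.16 degrees, less where a joint would pass 70% of its speed; a pose out of reach is approached as far as the arm can. A call with a gripper value outside its range is refused whole. The fingers move at their own pace and stop on an object; "grip_force" is the grip in N (left out, the last holds). Time passes only in rows, so rows that repeat a pose let the fingers close. It gives the time, the measured TCP pose, the force, the opening and the grip force at its end, in the units of the state.
- ctrl.read_state(): the state, without advancing time (a new reading comes with each control period).
- eyes.capture(name): name is "scene" or "top"; returns the picture (400x640x3 uint8, red, green, blue); there is no depth.
- eyes.camera_info(name): a dict with "mtx" (3x3 intrinsics, pixels), "k1" (the pictures are not rectified: a ray, as slopes to the right and down, at radius r is drawn at 1 + k1 r^2 times it, then the intrinsics apply), "xyz" and "attitude" of the camera in the world. Camera axes: x right, y down, z forward; pixel columns grow to the right and rows downward; lengths in m; the calibration is good to about 2 mm. A picture is of the moment at which its call begins. camera_info takes no time and is no camera call.
- job.job_done(): hands the job in; it is judged then, once.
The state is a dict: "time": time; "q": joint angles; "dq": joint speeds; "joint_torque": joint torques, N m; "ee_pos": TCP position; "eef_rot": TCP orientation; "wrist_force": force on the tool from outside, world axes, zero at the start; "torque": the same for the moment, N m; "gripper_width": finger opening in m; "grip_force": force on a finger pad.
Only numpy, scipy, OpenCV 4.12 (cv2) and the standard library are available. Lean on these libraries where they do the work, as an engineer would, in place of code of your own. Each camera call takes 0.05 s, during which the arm holds its last target. There are 200 camera calls.

## Task

Show a colleague which part to put away and where it goes: point straight down at the objective with the red cap that stands loose on the green mat, fingertips about 2 cm above its top, and keep pointing at it for two seconds. Then go well above the other parts to the one empty place of the three-place aluminium rack, point straight down at its middle with the fingertips about 2 cm above the rack's top for two seconds, and finish still pointing there. Point at no other part, touch nothing and move nothing.

Things in the scene. Friction and masses are not known exactly. Their poses are not given: they have to be found in the camera images.
- red_objective: high-power microscope objective, white barrel above a red cap on which it stands upright, loose on the green cutting mat; 33 mm diameter, 50 mm tall. Origin: centre of its underside, z up; its top is 50 mm above the origin.
- rack: aluminium parts rack standing on the wooden bench on four small rubber feet: plate 74 mm (its x) by 234 mm (its y), top 22 mm above the bench, with three round recesses 46 mm wide and 8 mm deep with black rubber floors, in a row along its y, 75 mm apart. Two hold a part, one is empty; which one varies. Origin: centre of its underside, z up.
- place_left (a point): centre of the mouth of the rack's recess at +75 mm along the rack's y, level with the rack's top face; z up
- place_middle (a point): centre of the mouth of the rack's middle recess, level with the rack's top face; z up
- place_right (a point): centre of the mouth of the rack's recess at -75 mm along the rack's y, level with the rack's top face; z up
- black_objective: low-power objective, white barrel above a black cap, standing upright in one of the rack's recesses; 41 mm diameter, 45 mm tall. Origin: centre of its underside, which rests on the recess's floor on the axis of the recess to within 2 mm. Leave alone.
- rack_eyepiece: black eyepiece on a light tube, standing upright in one of the rack's recesses; 39 mm diameter, 49 mm tall. Origin: centre of its underside, which rests on the recess's floor on the axis of the recess to within 2 mm. Leave alone.
- bench_eyepiece: a second black eyepiece just like it, standing upright and loose on the green cutting mat; 39 mm diameter, 49 mm tall. Origin: centre of its underside. Leave alone.
- jar: jar of small screws with a yellow lid, standing loose on the green cutting mat; 41 mm diameter, 43 mm tall. Origin: centre of its underside. Leave alone. The clutter round the rack and the mat (vice, case, cartons) is under 70 mm tall, apart from the large lamp power unit to the left and the drawer cabinet to the right.
There are look-alikes about, which are no part of the job. Leave any orange look-alike of the red_objective alone.

How it is judged:
By the outcome, as a careful person would: the job done as asked, in the order asked, and still so for the second after the job is handed in, with the robot touching nothing.
It also fails if it takes over 40 s, if anything falls off the work surface, if the arm or the gripper's body presses on something with over 40 N, if the wrist force passes 120 N, or if a joint passes its speed limit or range.

## Working session

There is one attempt and no reset: what is moved stays moved. The work goes in short steps, Python scripts to look and compute and a tool call to move; the robot and the scene stay as the last step left them, time stands still between calls to the robot, and variables do not carry over. Pictures are saved under pics/ and viewed, at most 10 in all, crops included, and the job is handed in when it is done.

Besides the shell and the picture viewer there is one more tool, called after "Call:" as name(argument=value, ...) on one line, values as JSON. drive_tool: Moves the arm, as the interface text tells. Its arguments: {"type":"object","properties":{"increments":{"type":"array"},"grip_force":{"type":"number"}},"required":["increments"]}

```bash
mkdir -p pics
python3 - <<'E'
from station import ctrl, eyes, job
import cv2
for n in("scene","top"):
    cv2.imwrite(f"pics/{n}0.png",eyes.capture(n)[:,:,::-1]); print(eyes.camera_info(n))
s=ctrl.read_state();print(s["time"],s["ee_pos"],s["eef_rot"],s["q"])
E
```

```text
{'mtx': array([[520.05276729,   0.        , 319.09847234],
       [  0.        , 520.05276729, 195.81874799],
       [  0.        ,   0.        ,   1.        ]]), 'k1': -0.14423069465486527, 'xyz': array([0.07138531, 0.50661199, 0.76408307]), 'attitude': array([-2.29187879, -0.01118858, -2.58082795])}
{'mtx': array([[478.38488264,   0.        , 322.83281488],
       [  0.        , 478.38488264, 196.57206359],
       [  0.        ,   0.        ,   1.        ]]), 'k1': -0.020042718236490082, 'xyz': array([ 0.42797231, -0.18455241,  0.92130367]), 'attitude': array([-3.05499978e+00, -1.12905714e-04, -1.54246703e+00])}
0.1 [0.18889384 0.64759473 0.24450841] [ 3.14007519e+00 -1.41918952e-04 -2.83899823e-01] [ 1.57512287e+00  3.59322829e-01  1.11456817e-02 -3.13956296e-04
 -1.22411440e+00 -2.88119579e-01]
```

View pics/scene0.png

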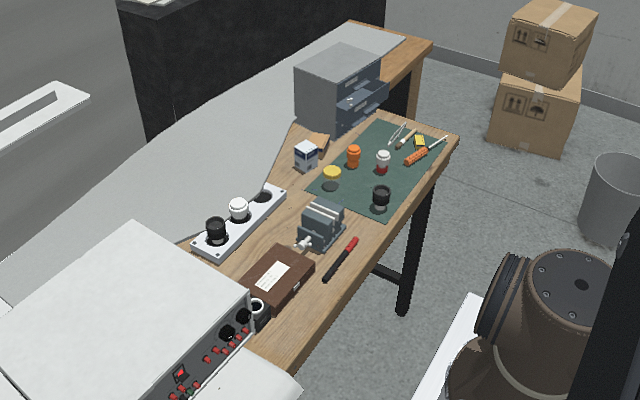

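View pics/top0.png

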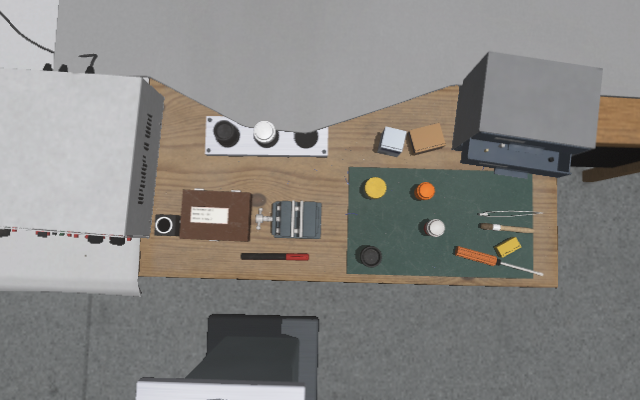

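The top view shows two lookalikes on the mat: a white-topped one at (434,228), scene (383,160), and an orange one at (425,190), scene (354,155). The white barrel with a red cap matches the description. The rack's empty place looks like the right-hand dark recess at top (306,138), scene (263,195). I'll confirm both in a crop and measure.

```bash
cat > h.py <<'E'
import numpy as np, cv2
from station import ctrl, eyes
from scipy.spatial.transform import Rotation as R
def ray(n,px):
    c=eyes.camera_info(n); k=np.array([c["k1"],0,0,0,0.])
    u=cv2.undistortPoints(np.array([[px]],float),c["mtx"],k)[0,0]
    return c["xyz"],R.from_euler("xyz",c["attitude"]).apply([*u,1])
def plane(n,px,z):
    o,d=ray(n,px); return o+d*(z-o[2])/d[2]
def proj(n,p):
    c=eyes.camera_info(n); r=R.from_euler("xyz",c["attitude"])
    q=r.inv().apply(np.array(p)-c["xyz"]); return cv2.projectPoints(q[None],np.zeros(3),np.zeros(3),c["mtx"],np.array([c["k1"],0,0,0,0.]))[0].ravel()
def blobs(im,box,f,amin):
    x0,y0,x1,y1=box; m=f(im[y0:y1,x0:x1].astype(int)).astype(np.uint8)
    n,_,st,ce=cv2.connectedComponentsWithStats(m)
    return [(ce[i]+[x0,y0],st[i].tolist()) for i in range(1,n) if st[i,4]>=amin]
E
python3 - <<'E'
from h import *
t=cv2.imread("pics/top0.png");s=cv2.imread("pics/scene0.png")
a=cv2.resize(s[125:225,240:400],(800,500),interpolation=cv2.INTER_CUBIC)
cv2.imwrite("pics/crop.png",a)
print("white",blobs(t,(415,210,455,245),lambda i:i.min(2)>140,30))
rk=lambda i:(i.min(2)>150)
m=(t[105:165,195:335].min(2)>150).astype(np.uint8)
c=max(cv2.findContours(m,0,2)[0],key=cv2.contourArea)+[195,105]
b=cv2.boxPoints(cv2.minAreaRect(c)); P=np.array([plane("top",p,.022) for p in b]);print(b,P.round(3),P.mean(0))
print("edges",np.linalg.norm(P-np.roll(P,1,0),axis=1).round(3))
print("dark",blobs(t,(285,125,325,150),lambda i:i.max(2)<75,40))
for p in [(434,228),(425,190),(375,187),(370,256)]: print(p,plane("top",p,.05).round(3))
E
```

```text
white [(array([436.06880734, 227.44954128]), [12, 9, 18, 18, 218])]
[[205. 105.]
 [334. 105.]
 [334. 155.]
 [205. 155.]] [[ 0.676  0.049  0.022]
 [ 0.683 -0.199  0.022]
 [ 0.586 -0.201  0.022]
 [ 0.579  0.044  0.022]] [ 0.63107477 -0.0768068   0.022     ]
edges [0.097 0.248 0.097 0.246]
dark [(array([305.82624113, 139.06382979]), [10, 6, 23, 17, 282])]
(434, 228) [ 0.452 -0.386  0.05 ]
(425, 190) [ 0.521 -0.369  0.05 ]
(375, 187) [ 0.524 -0.278  0.05 ]
(370, 256) [ 0.398 -0.271  0.05 ]
```

View pics/crop.png

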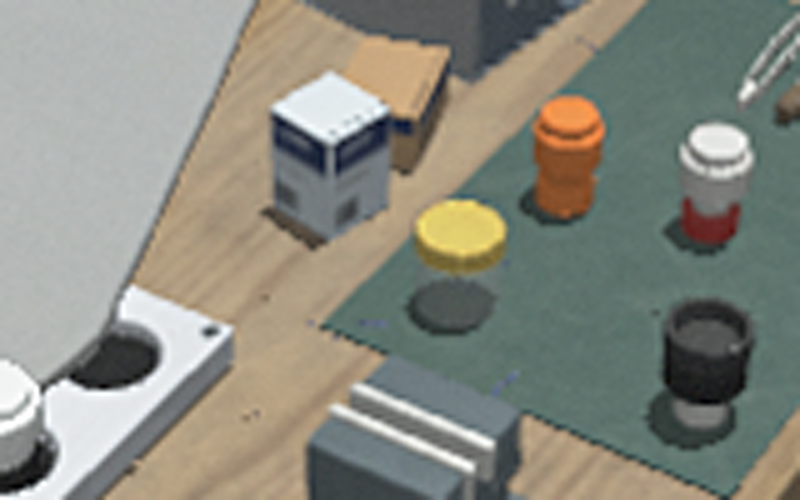

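Run:
```python
from h import *
t=cv2.imread("pics/top0.png")
cv2.imwrite("pics/crop2.png",cv2.resize(t[100:170,195:345],(750,350),interpolation=cv2.INTER_CUBIC))
```

```text
(no output)
```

View pics/crop2.png

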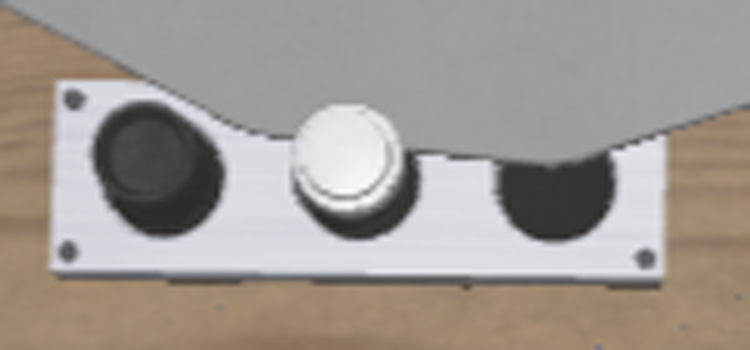

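The crop confirms the white barrel on a red cap and an empty right recess. A grey surface partly hides the rack's back edge, so I need to check its height.

Run:
```python
from h import *
s=cv2.imread("pics/scene0.png")
cv2.imwrite("pics/crop3.png",cv2.resize(s[150:270,150:310],(800,600),interpolation=cv2.INTER_CUBIC))
# right-hand corners and front corners, visible, on rack top plane
C=[("FL",(195+52/5,100+270/5)),("FR",(195+662/5,100+277/5)),("BL",(195+57/5,100+80/5)),("dFR",(195+645/5,100+258/5)),("dFL",(195+68/5,100+251/5)),("dBL",(195+74/5,100+99/5))]
Q={}
for n,p in C:
    Q[n]=plane("top",p,.022); print(n,Q[n].round(4))
print(np.linalg.norm(Q["FL"]-Q["FR"]),np.linalg.norm(Q["FL"]-Q["BL"]))
u=(Q["FL"]-Q["FR"]);u/=np.linalg.norm(u); v=np.array([u[1],-u[0],0]); print("y axis",u,"x axis",v)
mid=(Q["FL"]+Q["FR"])/2
c=mid+v*.037; print("centre",c,"right",c-.075*u)
print("centre2 (dFR+BL-ish)",(Q["dFR"]+Q["dBL"])/2)
# circle fit of recess from front and sides pixels: left 495, right 615, bottom 241 (crop)
for p in((495,185),(615,185),(555,241)): print(plane("top",(195+p[0]/5,100+p[1]/5),.022).round(4))
r=c-.075*u
print("px scene",proj("scene",r),"top",proj("top",r))
for w in [(436.07,227.45)]:
  print("obj",plane("top",w,.05),plane("top",w,.052))
# scene white top ellipse: crop centre approx (718,143)
print("obj scene",plane("scene",(240+718/5,125+143/5),.05),plane("scene",(240+718/5,125+143/5),.052))
```

```text
FL [0.581  0.0434 0.022 ]
FR [ 0.5848 -0.1889  0.022 ]
BL [0.6548 0.0452 0.022 ]
dFR [ 0.5919 -0.1822  0.022 ]
dFL [0.5885 0.0376 0.022 ]
dBL [0.6475 0.0383 0.022 ]
0.23231790090788887 0.07377364142025832
y axis [-0.01632646  0.99986671  0.        ] x axis [0.99986671 0.01632646 0.        ]
centre [ 0.61990611 -0.07214993  0.022     ] right [ 0.62113059 -0.14713993  0.022     ]
centre2 (dFR+BL-ish) [ 0.61972787 -0.07196035  0.022     ]
[ 0.6185 -0.1242  0.022 ]
[ 0.6198 -0.17    0.022 ]
[ 0.5975 -0.1478  0.022 ]
px scene [260.85631924 194.81139559] top [306.05193411 135.98395337]
obj [ 0.45302887 -0.390143    0.05      ] [ 0.45297136 -0.38967109  0.052     ]
obj scene [ 0.45019026 -0.39116552  0.05      ] [ 0.4491293  -0.38865103  0.052     ]
```

View pics/crop3.png

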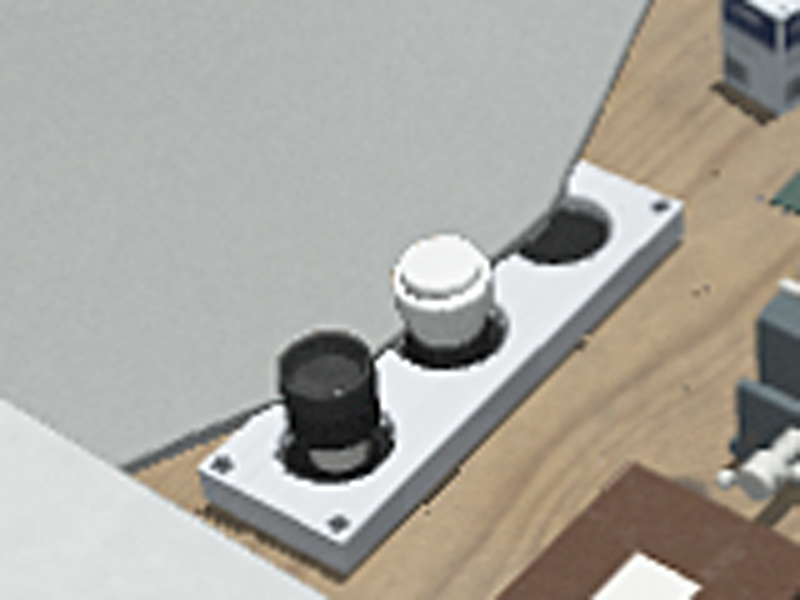

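Run:
```python
from h import *
def tri(a,b):
    o,d=ray("top",a);p,e=ray("scene",b);d/=np.linalg.norm(d);e/=np.linalg.norm(e)
    s=np.linalg.lstsq(np.c_[d,-e],p-o,rcond=None)[0];A=o+d*s[0];B=p+e*s[1]
    return ((A+B)/2).round(4),np.linalg.norm(A-B).round(4)
print("obj",tri((436.07,227.45),(383.6,153.6)))
print("tip",tri((305,133),(150+568/5,150+190/5)))
T=[(150,80),(225,118.5),(240,125),(250,127),(285,131),(305,133),(320,129),(400,100),(450,85)]
for p in T:
    print(p,[ (h,plane("top",p,h)[:2].round(3).tolist(),proj("scene",plane("top",p,h)).round(0).tolist()) for h in(.022,.035,.05)])
```

```text
obj (array([ 0.4517, -0.3909,  0.0495]), np.float64(0.003))
tip (array([ 0.6182, -0.148 ,  0.0433]), np.float64(0.0088))
(150, 80) [(0.022, [0.723, 0.158], [123.0, 264.0]), (0.035, [0.719, 0.153], [125.0, 259.0]), (0.05, [0.714, 0.148], [127.0, 253.0])]
(225, 118.5) [(0.022, [0.651, 0.009], [202.0, 233.0]), (0.035, [0.648, 0.006], [204.0, 228.0]), (0.05, [0.644, 0.003], [205.0, 222.0])]
(240, 125) [(0.022, [0.639, -0.02], [216.0, 226.0]), (0.035, [0.636, -0.022], [217.0, 222.0]), (0.05, [0.632, -0.025], [219.0, 216.0])]
(250, 127) [(0.022, [0.636, -0.039], [224.0, 221.0]), (0.035, [0.633, -0.042], [225.0, 217.0]), (0.05, [0.629, -0.044], [226.0, 211.0])]
(285, 131) [(0.022, [0.63, -0.107], [246.0, 204.0]), (0.035, [0.627, -0.108], [247.0, 200.0]), (0.05, [0.623, -0.109], [248.0, 194.0])]
(305, 133) [(0.022, [0.627, -0.145], [258.0, 194.0]), (0.035, [0.624, -0.146], [259.0, 190.0]), (0.05, [0.621, -0.146], [260.0, 185.0])]
(320, 129) [(0.022, [0.635, -0.173], [263.0, 186.0]), (0.035, [0.632, -0.174], [264.0, 182.0]), (0.05, [0.629, -0.174], [265.0, 177.0])]
(400, 100) [(0.022, [0.697, -0.326], [280.0, 143.0]), (0.035, [0.693, -0.323], [281.0, 140.0]), (0.05, [0.688, -0.321], [282.0, 136.0])]
(450, 85) [(0.022, [0.729, -0.422], [291.0, 121.0]), (0.035, [0.725, -0.418], [292.0, 118.0]), (0.05, [0.72, -0.414], [293.0, 114.0])]
```

The grey sheet lies at about rack-top height and stays low, so 2 cm of clearance above the rack is fine. My targets are the objective at (0.452, -0.391), top z 0.05, and the empty right place at (0.621, -0.147), top z 0.022. First I rise with the fingers shut and swing round, staying clear of the base.

Call:
drive_tool(increments=[[0,0,-40,0,0,0,0],[0,0,-70,0,0,0,0],[438,391,-70,0,0,0,0],[438,391,-70,0,0,0,0],[438,391,-70,0,0,0,0],[438,391,-70,0,0,0,0],[438,391,-70,0,0,0,0],[438,391,-70,0,0,0,0],[438,391,-70,0,0,0,0],[438,391,-70,0,0,0,0],[438,391,-70,0,0,0,0],[438,391,-70,0,0,0,0]])

```text
time: 1.1
ee_pos: [0.4101, 0.2925, 0.3154]
eef_rot: [-3.141, 0.0, -0.283]
wrist_force: [0.4, 0.2, 0.6]
gripper_width: 0.0136
grip_force: 0.0
```

Call:
drive_tool(increments=[[0,0,0,0,0,0,0]])

```text
time: 1.18
ee_pos: [0.4117, 0.2893, 0.3155]
eef_rot: [3.141, -0.0, -0.288]
wrist_force: [-0.1, 0.2, 0.4]
gripper_width: 0.0066
grip_force: 0.0
```

Call:
drive_tool(increments=[[228,286,0,0,0,0,0],[228,286,0,0,0,0,0],[228,286,0,0,0,0,0],[228,286,0,0,0,0,0],[228,286,0,0,0,0,0],[228,286,0,0,0,0,0],[228,286,0,0,0,0,0],[230,640,0,0,0,0,0],[230,640,0,0,0,0,0],[230,640,0,0,0,0,0],[230,640,0,0,0,0,0],[230,640,0,0,0,0,0]])

```text
time: 2.18
ee_pos: [0.4847, -0.1825, 0.3153]
eef_rot: [-3.141, 0.0, -0.284]
wrist_force: [0.7, -0.1, 0.1]
gripper_width: 0.0
grip_force: 0.0
```

Call:
drive_tool(increments=[[0,0,0,0,0,0,0]])

```text
time: 2.27
ee_pos: [0.4838, -0.1861, 0.315]
eef_rot: [3.14, 0.001, -0.289]
wrist_force: [0.8, 0.6, 0.1]
gripper_width: 0.0004
grip_force: 0.0
```

Call:
drive_tool(increments=[[27,206,0,0,0,0,0],[27,206,0,0,0,0,0],[27,206,0,0,0,0,0],[27,206,0,0,0,0,0],[27,206,0,0,0,0,0],[27,206,0,0,0,0,0],[27,206,40,0,0,0,0],[27,206,80,0,0,0,0],[27,206,115,0,0,0,0],[27,206,140,0,0,0,0],[27,206,155,0,0,0,0],[27,206,155,0,0,0,0]])

```text
time: 3.27
ee_pos: [0.4518, -0.3847, 0.156]
eef_rot: [-3.14, 0.007, -0.285]
wrist_force: [-0.4, 0.2, 0.4]
gripper_width: 0.0004
grip_force: 0.0
```

Run:
```python
from h import *
t=eyes.capture("top");s=eyes.capture("scene")
a=cv2.resize(t[170:290,340:500],(640,480),interpolation=cv2.INTER_CUBIC)[:,:400]
b=cv2.resize(s[90:210,300:400],(400,480),interpolation=cv2.INTER_CUBIC)
cv2.imwrite("pics/c4.png",np.hstack([a,b])[:,:,::-1])
st=ctrl.read_state();p=st["ee_pos"];print(p,st["eef_rot"])
d=R.from_euler("xyz",st["eef_rot"]).inv().apply(np.array([.452,-.391,.089])-p)*1000;print(d)
tip=p-[0,0,.019];print(proj("scene",tip),proj("top",tip))
```

```text
[ 0.45396241 -0.38599233  0.16027254] [ 3.14138983e+00  1.29064544e-03 -2.83453892e-01]
[-0.39160283  5.34222304 71.27419339]
[384.7383667 120.7757498] [446.72764816 225.56052142]
```

View pics/c4.png

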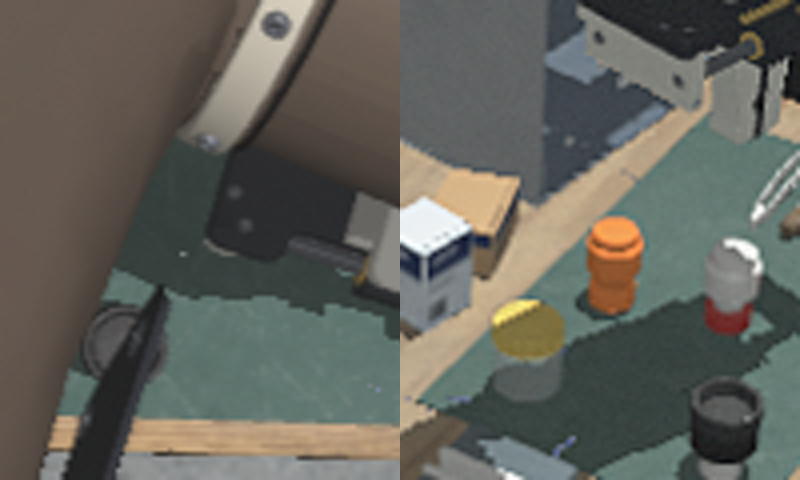

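The shut fingertips, at about (386,124) in the scene image, are over the red-capped objective at (383,152). I go down and hold.

Call:
drive_tool(increments=[[0,5,15,0,0,0,0],[0,5,30,0,0,0,0],[0,5,45,0,0,0,0],[0,5,58,0,0,0,0],[0,5,66,0,0,0,0],[0,5,71,0,0,0,0],[0,5,71,0,0,0,0],[0,5,71,0,0,0,0],[0,5,71,0,0,0,0],[0,5,71,0,0,0,0],[0,5,71,0,0,0,0],[0,5,71,0,0,0,0]])

```text
time: 4.37
ee_pos: [0.4528, -0.3909, 0.0899]
eef_rot: [3.141, -0.001, -0.284]
wrist_force: [0.2, 0.0, -0.1]
gripper_width: 0.0003
grip_force: 0.0
```

Call:
drive_tool(increments=[[0,0,0,0,0,0,0],[0,0,0,0,0,0,0],[0,0,0,0,0,0,0],[0,0,0,0,0,0,0],[0,0,0,0,0,0,0],[0,0,0,0,0,0,0],[0,0,0,0,0,0,0],[0,0,0,0,0,0,0],[0,0,0,0,0,0,0],[0,0,0,0,0,0,0],[0,0,0,0,0,0,0],[0,0,0,0,0,0,0]])

```text
time: 5.37
ee_pos: [0.4526, -0.3908, 0.0894]
eef_rot: [3.142, -0.0, -0.284]
wrist_force: [0.2, 0.1, 0.8]
gripper_width: 0.0002
grip_force: 0.0
```

Call:
drive_tool(increments=[[0,0,0,0,0,0,0],[0,0,0,0,0,0,0],[0,0,0,0,0,0,0],[0,0,0,0,0,0,0],[0,0,0,0,0,0,0],[0,0,0,0,0,0,0],[0,0,0,0,0,0,0],[0,0,0,0,0,0,0],[0,0,0,0,0,0,0],[0,0,0,0,0,0,0],[0,0,0,0,0,0,0],[0,0,0,0,0,0,0]])

```text
time: 6.37
ee_pos: [0.4525, -0.3908, 0.0894]
eef_rot: [-3.142, -0.0, -0.284]
wrist_force: [-0.4, -0.8, -0.8]
gripper_width: 0.0001
grip_force: 0.0
```

Call:
drive_tool(increments=[[0,0,0,0,0,0,0],[0,0,0,0,0,0,0],[0,0,0,0,0,0,0],[0,0,0,0,0,0,0],[0,0,0,0,0,0,0],[0,0,0,0,0,0,0]])

```text
time: 6.87
ee_pos: [0.4525, -0.3909, 0.0894]
eef_rot: [3.142, 0.0, -0.284]
wrist_force: [0.4, -0.5, 0.2]
gripper_width: 0.0003
grip_force: 0.0
```

I held for 2.5 s. Now I go straight up, across, and down over the empty place.

Call:
drive_tool(increments=[[0,0,-40,0,0,0,0],[0,0,-80,0,0,0,0],[0,0,-120,0,0,0,0],[0,0,-160,0,0,0,0],[0,0,-170,0,0,0,0],[93,-281,-170,0,0,0,0],[93,-281,-170,0,0,0,0],[93,-281,-170,0,0,0,0],[93,-281,-170,0,0,0,0],[93,-281,-170,0,0,0,0],[93,-281,-170,0,0,0,0],[93,-281,-170,0,0,0,0]])

```text
time: 7.87
ee_pos: [0.6188, -0.1488, 0.2594]
eef_rot: [-3.141, -0.0, -0.284]
wrist_force: [0.5, -0.9, 0.6]
gripper_width: 0.0005
grip_force: 0.0
```

Run:
```python
from h import *
st=ctrl.read_state();p=st["ee_pos"];print(p,st["eef_rot"],st["time"])
print(R.from_euler("xyz",st["eef_rot"]).inv().apply(np.array([.621,-.147,.061])-p)*1000)
```

```text
[ 0.61881544 -0.14877241  0.25944564] [-3.14146168e+00 -3.32743990e-04 -2.83778687e-01] 7.8667
[  1.53490818  -2.28717532 198.44646345]
```

Call:
drive_tool(increments=[[0,0,35,0,0,0,0],[0,0,70,0,0,0,0],[0,0,100,0,0,0,0],[0,0,120,0,0,0,0],[0,0,130,0,0,0,0],[0,0,130,0,0,0,0],[0,0,130,0,0,0,0]])

```text
time: 8.45
ee_pos: [0.6184, -0.1509, 0.1298]
eef_rot: [3.141, -0.0, -0.284]
wrist_force: [0.3, 0.8, 1.5]
gripper_width: 0.0006
grip_force: 0.0
```

Run:
```python
from h import *
st=ctrl.read_state();p=st["ee_pos"];print(p,st["eef_rot"],st["time"])
print(R.from_euler("xyz",st["eef_rot"]).inv().apply(np.array([.621,-.147,.061])-p)*1000, proj("scene",p-[0,0,.019]))
s=eyes.capture("scene")
cv2.imwrite("pics/c5.png",cv2.resize(s[120:260,170:330],(686,600),interpolation=cv2.INTER_CUBIC)[:,:,::-1])
```

```text
[ 0.61844808 -0.15087474  0.12984463] [ 3.14121770e+00 -2.36846019e-04 -2.83615377e-01] 8.45
[ 1.34940317 -4.45986031 68.84328736] [260.32151042 161.78032593]
```

View pics/c5.png

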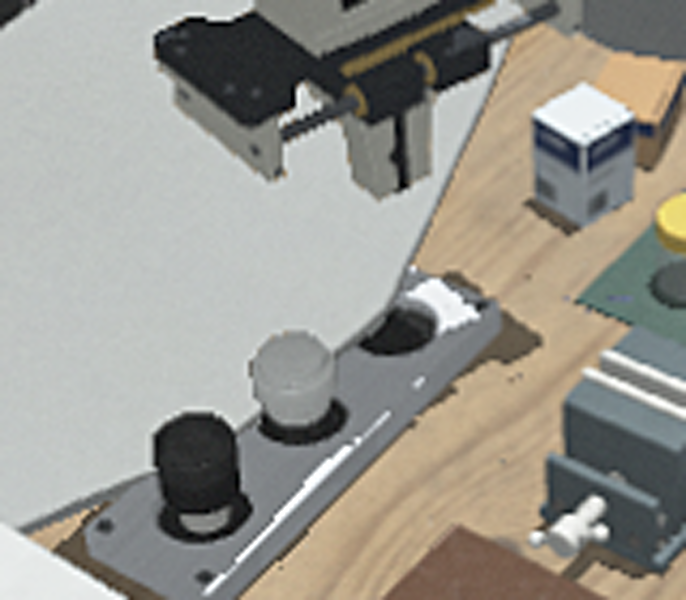

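The fingers, tip near scene (260,162), are above the empty recess at (263,195), and the two held parts are clear. I make the final descent and hold.

Call:
drive_tool(increments=[[1,-4,15,0,0,0,0],[1,-4,30,0,0,0,0],[1,-4,43,0,0,0,0],[1,-4,54,0,0,0,0],[1,-4,62,0,0,0,0],[1,-4,67,0,0,0,0],[1,-4,69,0,0,0,0],[1,-4,69,0,0,0,0],[1,-4,69,0,0,0,0],[1,-4,69,0,0,0,0],[1,-4,69,0,0,0,0],[1,-4,69,0,0,0,0]])

```text
time: 9.5
ee_pos: [0.6204, -0.1471, 0.0608]
eef_rot: [-3.141, -0.001, -0.284]
wrist_force: [-0.5, -1.1, 1.0]
gripper_width: 0.0006
grip_force: 0.0
```

Call:
drive_tool(increments=[[0,0,0,0,0,0,0],[0,0,0,0,0,0,0],[0,0,0,0,0,0,0]])

```text
time: 9.75
ee_pos: [0.6202, -0.1471, 0.0605]
eef_rot: [-3.142, -0.0, -0.284]
wrist_force: [0.9, -0.5, 0.9]
gripper_width: 0.0002
grip_force: 0.0
```

Call:
drive_tool(increments=[[0,0,0,0,0,0,0],[0,0,0,0,0,0,0],[0,0,0,0,0,0,0],[0,0,0,0,0,0,0],[0,0,0,0,0,0,0],[0,0,0,0,0,0,0],[0,0,0,0,0,0,0],[0,0,0,0,0,0,0],[0,0,0,0,0,0,0],[0,0,0,0,0,0,0],[0,0,0,0,0,0,0],[0,0,0,0,0,0,0]])

```text
time: 10.75
ee_pos: [0.6201, -0.1471, 0.0604]
eef_rot: [3.142, -0.0, -0.284]
wrist_force: [0.1, 0.0, -0.1]
gripper_width: 0.0005
grip_force: 0.0
```

Call:
drive_tool(increments=[[0,0,0,0,0,0,0],[0,0,0,0,0,0,0],[0,0,0,0,0,0,0],[0,0,0,0,0,0,0],[0,0,0,0,0,0,0],[0,0,0,0,0,0,0],[0,0,0,0,0,0,0],[0,0,0,0,0,0,0],[0,0,0,0,0,0,0],[0,0,0,0,0,0,0],[0,0,0,0,0,0,0],[0,0,0,0,0,0,0]])

```text
time: 11.75
ee_pos: [0.6201, -0.1471, 0.0604]
eef_rot: [-3.142, -0.0, -0.284]
wrist_force: [0.4, 0.3, -1.3]
gripper_width: 0.0003
grip_force: 0.0
```

```bash
python3 -c "
from station import job
print(job.job_done())"
```

```text
the job is handed in; nothing more can be done
None
```

I pointed at the red-capped objective for 2.5 s, then at the rack's empty right-hand place for just over 2 s, and handed the job in at 11.75 s still pointing there; the wrist force showed no contact, and no verdict came back.

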